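# Rock the slope gauge to its mark on the ribbed stud block

## Robot

A 7-joint arm with a two-finger parallel gripper is mounted at the origin on the work surface. World frame = base frame: x ahead of the robot, y to its left, z up, the work surface at z = 0. Lengths are in m, angles in rad, forces in N, time in s.
With the tool pointing down it reaches from about 0.4 to 0.85 m from the base axis. Payload 10.4 kg.
Tool frame: the origin (TCP) lies on the centre line of the jaws, within the pads' length; the fingertips stand 22 mm ahead of it and the grasp point (between the pads) lies 3 mm ahead of it; z points along the fingers, y is the direction in which the jaws open and shut (so a half turn about z gives the same grasp; the last joint's range is limited). The gripper opens to 85 mm and grips with 20 to 120 N. Pads are 22 mm wide; open, the fingers measure 114 mm over their backs; the gripper's body (76 mm by 85 mm) begins 54 mm behind the grasp point. The pads swing forward as they close: fully open they stand 13 mm farther back than shut.
Start: joints at [-1.16, 0.332, -0.065, 1.46, 0.022, 1.35, -0.088], TCP at [0.263, 0.567, 0.253] pointing down, gripper open.
Joint ranges: [-2.6, 2.6], [-0.5, 2.12], [-1.47, 1.34], [0.16, 2.42], [-1.27, 4.41], [0.06, 2.06], [-2.6, 2.6]. Speed limits (rad/s): [2.22, 2.22, 2.79, 2.79, 3.14, 3.14, 3.14].

## Interface

Orientations are given as a unit quaternion [x, y, z, w].
In Python, from workcell import manip gives the robot as it stands. The module is installed in compiled form; this text tells all that it offers.
- The arm moves only by the shell command python3 -m crank 'ROWS' [FORCE]. ROWS is JSON, a list of rows, each a list of 3 entries, a list of its own where there are three numbers: the opening, from -1 (shut) to 1 (fully open), then the shift along the tool's x, y, z normalised to -1 to 1, where 1 is 80 mm, then the turn, a rotation vector about the tool's x, y, z normalised to -1 to 1, where 1 is pi/4 rad. In form: [[jaw, [tx, ty, tz], [ax, ay, az]], ...]. A call has exactly 5 rows; each row shifts and turns the commanded pose from where the row before left it, along the tool's axes as they then stand; what a row does not reach is not made up. A row lasts 1/10 s, in which the tool goes at most 50 mm and 8.59 degrees, less where a joint would pass 70% of its speed; a pose out of reach is approached as far as the arm can. A call with a number of a shift or a turn outside -1 to 1 is refused whole. A call with a gripper value outside its range is refused whole. The fingers move at their own pace and stop on an object; FORCE is the grip in N (left out, the last holds). Time passes only in rows, so rows that do not move let the fingers close, or fill a call up. It gives the time, the measured TCP pose, the force and the opening at its end, in the units of the state.
- manip.get_obs(): the state, without advancing time (a new reading comes with each control period).
- manip.camera(name): name is "side" or "top" or "wrist"; returns the picture (384x512x3 uint8, blue, green, red); there is no depth.
- manip.camera_info(name): a dict with "K" (3x3 intrinsics, pixels), "camera_from_world" (4x4, takes a point from world to camera coordinates); the wrist camera has in their place "mount" (4x4, takes a point from camera to tool coordinates, whose origin is the TCP and whose axes are the flange's). Camera axes: x right, y down, z forward; pixel columns grow to the right and rows downward; lengths in m; the calibration is good to about 2 mm. A picture is of the moment at which its call begins: read the wrist's pose just before it. camera_info takes no time and is no camera call.
- manip.hand_in(): hands the job in, once; it reports no verdict.
The state is a dict: "clock": time; "joint_pos": joint angles; "joint_velocities": joint speeds; "tau": joint torques, N m; "position": TCP position; "ee_rot": TCP orientation; "ft_force": force on the tool from outside, world axes, zero at the start; "torque": the same for the moment, N m; "grip_width": opening from 0.0 (shut) to 1.0 (fully open).
Only numpy, scipy, OpenCV 4.12 (cv2) and the standard library are available. Lean on these libraries where they do the work, as an engineer would, in place of code of your own. Each camera call takes 0.05 s, during which the arm holds its last target.

## Task

The still's condenser has to lie at the fall shown by the red mark on the slope gauge. Lift the gauge by its blue lug off the joist offcut and stand it level on the dark half-round rib of the stud block, with the middle of its base on the rib and the base lying square across it; then rock it sideways on the rib until the swinging pointer settles on the red mark, and finish while still holding it there, resting lightly on the rib, so the fall can be marked off. Leave the offcut and everything else on the counter where they are.

Things in the scene. Friction and masses are not known exactly. Their poses are not given: they have to be found in the camera images.
- gauge: Slope gauge, 0.27 to 0.42 kg, loose, standing on the joist offcut at the start. Origin: centre of the base's underside. z up, y along the base, x = normal of the dial. Flat aluminium base 80 mm (y) x 30 mm (x) x 10 mm; above it a round double-sided dial 88 mm across and 24 mm thick (white faces, grey rim, glazed), centre 58 mm above the underside; on top a blue grip lug 26 mm thick (x), 30 mm wide (y), from 98 to 140 mm above the underside. Whole height 140 mm.
- gauge_lug (a point): Point to grip, in the middle of the blue lug, 122 mm above the gauge's underside on its centre line; pinch the lug across its 26 mm thickness (along the gauge's x) so that the pads stay above the dial.
- pointer (a joint): Black weighted pointer of the gauge (rad), a pendulum on the dial's centre that always hangs plumb and swings for about a second after a move. 0 when the gauge stands level; it reads how far the gauge is turned about its own +x axis, so it grows as the +y end of the base is raised above the -y end.
- red_mark (a joint): Red mark on the dial (rad), preset with a stiff setting between 0.17 and 0.30 and not to be changed; same scale as pointer, so the gauge is right when pointer equals red_mark. The mark is 5 mm wide, 38 mm from the dial's centre, to the dial's -y side.
- pointer_tip (a point): Tip of the pointer, 38 mm from the dial's centre, in the dial's middle plane.
- mark_centre (a point): Centre of the red mark, 38 mm from the dial's centre, in the dial's middle plane; the tip meets it when the reading is right.
- stud: Stud block of pale wood, screwed to the counter: 90 mm (x) x 150 mm (y) x 42 mm high, origin at the centre of its underside. A dark half-round rib of 24 mm radius, 84 mm long, runs along its x across the middle of the top; its axis lies 42 mm and its crest 66 mm above the counter. A 4 mm high dark knot, 28 mm across, lies on the flat 50 mm from the rib's axis on the +y side. The gauge is to stand with its x along the rib, either way round.
- rib_top (a point): Middle of the rib's crest, 66 mm above the counter; axes as stud.
- joist: Loose joist offcut, 95 mm (x) x 130 mm (y) x 45 mm high, 0.9 kg, on which the gauge stands at the start; origin at the centre of its underside.
- clamp_a: Spring clamp with green grips lying flat, 130 mm long, 23 mm high; leave alone. Origin under its pivot region.
- clamp_b: Second spring clamp like the first; leave alone.
- spray_bottle: Amber bottle, 68 mm across, 160 mm high, origin under its centre; leave alone.
- jar: Glass jar with steel lid, 76 mm across, 95 mm high, origin under its centre; leave alone.
- pipe_collar: Steel ring 72 mm across, 18 mm high, origin under its centre; leave alone.
- bung: Dark rubber bung 38 mm across, 30 mm high, origin under its centre; leave alone.
- thermometer: White probe thermometer lying flat, 185 mm long, 16 mm high; leave alone.
There are look-alikes about, which are no part of the job. Leave any yellow look-alike of the stud alone.

How it is judged:
On the way, in this order (a step that is already met when the one before it is completed fails the run):
1. gauge lifted clear of the joist offcut in the fingers (contact force between gauge and joist below 0.05 N and contact force between the fingers and gauge above 2 N and z of gauge in the frame of joist above 0.055 m), for 0.1 s.
2. gauge standing level on the middle of the rib, square across it, still in the fingers (contact force between gauge and stud above 0.4 N and contact force between the fingers and gauge above 2 N and angle between the x axis of gauge and the x axis of stud, either way round below 0.25 rad and x of gauge in the frame of rib_top between -0.035 and 0.035 m and y of gauge in the frame of rib_top between -0.016 and 0.016 m and z of gauge in the frame of rib_top between -0.012 and 0.012 m and angle between gauge's own z axis and vertical below 0.09 rad), for 0.2 s.
At the end, for the whole second after the job is handed in: Gauge gripped (over 2 N), resting on the stud block with 0.4 to 25 N; base middle within 16 mm across, 35 mm along and 12 mm in height of the rib crest middle; dial normal within 0.25 rad of the rib; pointer tip within 2.5 mm of the red mark, under 0.4 rad/s; gauge under 20 mm/s (contact force between gauge and stud between 0.4 and 25 N and contact force between the fingers and gauge above 2 N and angle between the x axis of gauge and the x axis of stud, either way round below 0.25 rad and x of gauge in the frame of rib_top between -0.035 and 0.035 m and y of gauge in the frame of rib_top between -0.016 and 0.016 m and z of gauge in the frame of rib_top between -0.012 and 0.012 m and distance between pointer_tip and mark_centre below 0.0025 m and linear speed of gauge below 0.02 m/s and velocity of joint pointer between -0.4 and 0.4 rad/s); the arm keeps its last pose, push and grip.
It fails at once if a bystander or the joist offcut is pushed over 20 mm (distance of any of clamp_a, clamp_b, spray_bottle, jar, pipe_collar, bung, thermometer, joist from where it was at the start of the episode above 0.02 m).
It fails at once if the gauge is pressed hard on the stud block (over 40 N) (contact force between gauge and stud above 40 N).
It also fails if it takes over 45 s, if anything falls off the work surface, if the arm or the gripper's body presses on something with over 40 N, if the wrist force passes 120 N, or if a joint passes its speed limit or range.

## Working session

There is one attempt and no reset: what is moved stays moved. The work goes in short steps, Python scripts to look and compute and a shell command to move; the robot and the scene stay as the last step left them, time stands still between calls to the robot, and variables do not carry over. Pictures are saved under pics/ and viewed, and the job is handed in when it is done.

```bash
mkdir -p pics
python3 - <<'E'
from workcell import manip
import cv2,numpy as np
np.set_printoptions(precision=4,suppress=True)
for n in ("side","top","wrist"):
    o=manip.get_obs()
    im=manip.camera(n);cv2.imwrite(f"pics/{n}0.png",im)
    i=manip.camera_info(n);print(n,{k:np.array(v) for k,v in i.items()})
print(manip.get_obs())
E
```

```text
side {'K': array([[382.4057,   0.    , 251.732 ],
       [  0.    , 382.4057, 190.7376],
       [  0.    ,   0.    ,   1.    ]]), 'camera_from_world': array([[ 0.7228, -0.691 , -0.0102, -0.4204],
       [-0.4015, -0.4079, -0.82  ,  0.3358],
       [ 0.5624,  0.5968, -0.5723,  0.8043],
       [ 0.    ,  0.    ,  0.    ,  1.    ]])}
top {'K': array([[448.6471,   0.    , 255.6933],
       [  0.    , 448.6471, 182.5418],
       [  0.    ,   0.    ,   1.    ]]), 'camera_from_world': array([[-0.0047, -1.    , -0.0081,  0.0234],
       [-0.994 ,  0.0055, -0.109 ,  0.61  ],
       [ 0.109 ,  0.0075, -0.994 ,  1.5108],
       [ 0.    ,  0.    ,  0.    ,  1.    ]])}
wrist {'K': array([[270.2204,   0.    , 257.9702],
       [  0.    , 270.2204, 192.7245],
       [  0.    ,   0.    ,   1.    ]]), 'mount': array([[ 0.0004, -0.9628, -0.2702,  0.0685],
       [ 1.    ,  0.0002,  0.0005,  0.0014],
       [-0.0005, -0.2702,  0.9628, -0.1208],
       [ 0.    ,  0.    ,  0.    ,  1.    ]])}
{'clock': 0.15, 'joint_pos': array([-1.1596,  0.3327, -0.0647,  1.4607,  0.0216,  1.3499, -0.0885]), 'joint_velocities': array([ 0.0008, -0.0002,  0.0004, -0.003 ,  0.0012,  0.0008,  0.0007]), 'tau': array([  0.0004, -62.5831,   0.0489, -39.1853,   0.0163,   0.0075,
        -0.    ]), 'position': array([0.2626, 0.5669, 0.2527]), 'ee_rot': array([ 0.2152,  0.9766, -0.0005, -0.0001]), 'ft_force': array([-0.0833,  0.4244, -0.2787]), 'torque': array([ 0.0417, -0.0317,  0.0488]), 'grip_width': 1.0004351840372654}
```

View pics/side0.png

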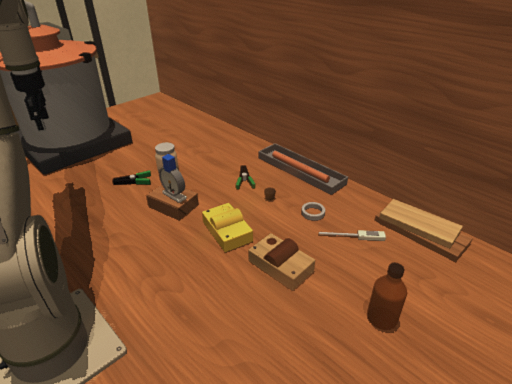

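View pics/top0.png

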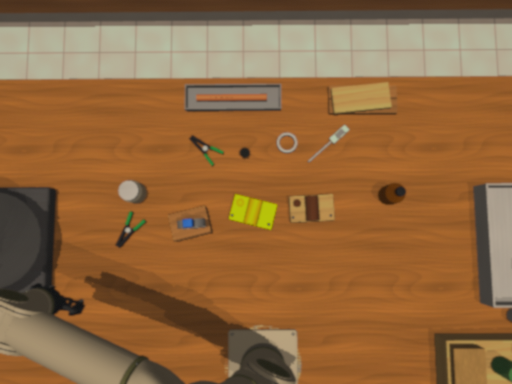

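View pics/wrist0.png

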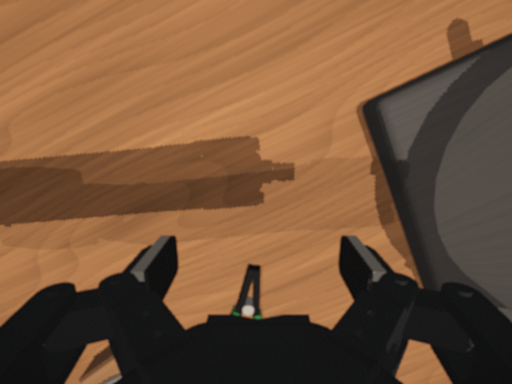

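The candidates for the stud are the yellow block at top (253,212) and the pale wood block with a dark rib at top (312,208). The pale one fits the description. The gauge, with its blue lug, is at top (190,223). I'll enlarge both to confirm.

Run:
```python
import cv2,numpy as np
t=cv2.imread("pics/top0.png");s=cv2.imread("pics/side0.png")
a=cv2.resize(t[185:250,160:345],None,fx=4.3,fy=4.3,interpolation=cv2.INTER_CUBIC)
b=cv2.resize(s[140:290,140:325],None,fx=4,fy=4,interpolation=cv2.INTER_CUBIC)
cv2.imwrite("pics/ct.png",a);cv2.imwrite("pics/cs.png",b)
```

```text
(no output)
```

View pics/ct.png

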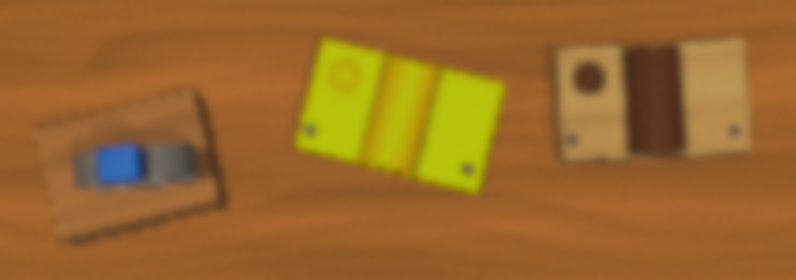

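View pics/cs.png

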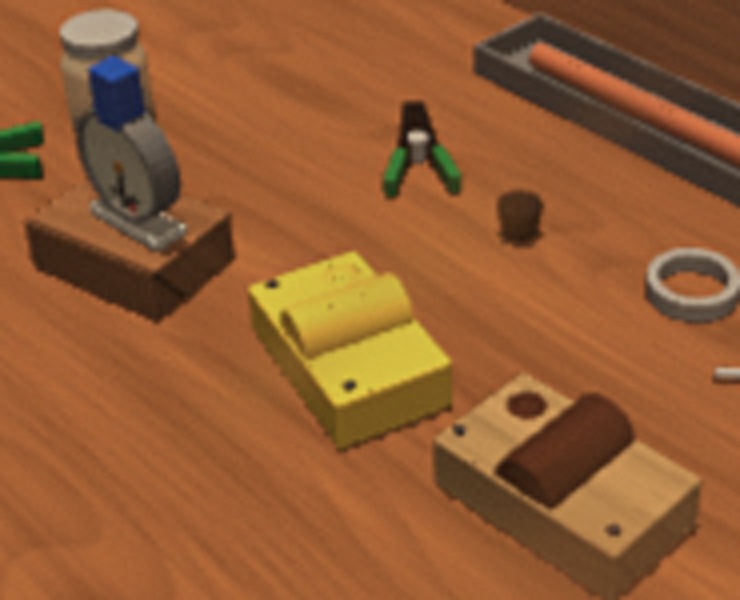

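The crops confirm it. The target is the pale block with the dark rib and the dark knot on its left, which is +y. The gauge's red mark is on the image-right (−y) side, so the gauge's frame is roughly aligned with the world. Next I'll compute the poses.

```bash
cat > h.py <<'E'
from workcell import manip
import cv2,numpy as np
from scipy.spatial.transform import Rotation as R
np.set_printoptions(precision=4,suppress=True)
def cam(n):
    i=manip.camera_info(n);K=np.array(i["K"])
    if n=="wrist":
        o=manip.get_obs();T=np.eye(4);T[:3,:3]=R.from_quat(o["ee_rot"]).as_matrix();T[:3,3]=o["position"]
        return K,np.linalg.inv(T@np.array(i["mount"]))
    return K,np.array(i["camera_from_world"])
def plane(c,uv,z):
    K,E=c;d=E[:3,:3].T@np.linalg.solve(K,[*uv,1]);o=-E[:3,:3].T@E[:3,3]
    return o+d*(z-o[2])/d[2]
def proj(c,P):
    K,E=c;P=np.atleast_2d(P);q=(E[:3,:3]@P.T).T+E[:3,3];q=(K@q.T).T;return q[:,:2]/q[:,2:]
def box(x,y,yaw,dx,dy,z0,z1):
    c=np.array([[a*dx/2,b*dy/2,0] for a,b in((-1,-1),(1,-1),(1,1),(-1,1))])
    c=R.from_euler('z',yaw).apply(c)+[x,y,0]
    return np.vstack([c+[0,0,z0],c+[0,0,z1]])
def drawbox(im,c,P,col,f=1,off=(0,0)):
    p=((proj(c,P)-off)*f+ (f-1)/2)
    for a,b in((0,1),(1,2),(2,3),(3,0),(4,5),(5,6),(6,7),(7,4),(0,4),(1,5),(2,6),(3,7)):
        cv2.line(im,*[tuple(int(round(v)) for v in p[k]) for k in(a,b)],col,1)
E
python3 - <<'E'
from h import *
c=cam("top")
f=lambda x,y:(160+x/4.3-.4,185+y/4.3-.4)
for n,u,z in(("lug",(120,163),.185),("s1",(556,45),.042),("s2",(745,38),.042),("s3",(750,150),.042),("s4",(562,160),.042),("rib",(654,99),.066),("ribt",(652,45),.066),("ribb",(657,153),.066)): print(n,plane(c,f(*u),z))
for u in((37,125),(197,90),(222,203),(63,240)): print("j",plane(c,f(*u),.045))
print(plane(cam("side"),(140+117/4,140+70/4),.185))
E
```

```text
lug [0.471  0.2294 0.185 ]
s1 [ 0.5656 -0.0928  0.042 ]
s2 [ 0.5704 -0.2427  0.042 ]
s3 [ 0.4819 -0.2445  0.042 ]
s4 [ 0.4747 -0.0964  0.042 ]
rib [ 0.5211 -0.1669  0.066 ]
ribt [ 0.5633 -0.1661  0.066 ]
ribb [ 0.4793 -0.1685  0.066 ]
j [0.5042 0.3178 0.045 ]
j [0.5312 0.1915 0.045 ]
j [0.4423 0.1712 0.045 ]
j [0.414  0.2958 0.045 ]
[0.4698 0.2222 0.185 ]
```

```bash
cat >> h.py <<'E'
def plan(pos,Rm,n):
    "shift-only (current axes) and relative rotvec, per row over n rows, in normalised units"
    o=manip.get_obs();R0=R.from_quat(o["ee_rot"])
    print("shift/row",R0.inv().apply(np.array(pos)-o["position"])/.08/n,"after-turn axes",R.from_matrix(Rm).inv().apply(np.array(pos)-o["position"])/.08/n,"turn/row",(R0.inv()*R.from_matrix(Rm)).as_rotvec()/(np.pi/4)/n)
E
python3 - <<'E'
from h import *
s=2**-.5
Rm=np.array([[-s,0,-s],[0,1,0],[s,0,-s]]).T
plan([.413,.229,.27],Rm,10)
E
python3 -m crank '[[1,[-0.35,-0.3,-0.02],[0,0,0]],[1,[-0.35,-0.3,-0.02],[0,0,0]],[1,[-0.35,-0.3,-0.02],[0,0,0]],[1,[-0.35,-0.3,-0.02],[0,0,0]],[1,[-0.35,-0.3,-0.02],[0,0,0]]]'
```

```text
shift/row [-0.3481 -0.3042 -0.0213] after-turn axes [-0.1482 -0.4224  0.1177] turn/row [-0.0218 -0.0984 -0.0523]
clock: 0.65
position: [0.3397, 0.3978, 0.2612]
ee_rot: [0.215, 0.977, -0.0, -0.0]
ft_force: [1.2, -0.1, 0.6]
grip_width: 1.002
```

```bash
python3 -m crank '[[1,[-0.35,-0.3,-0.02],[0,0,0]],[1,[-0.35,-0.3,-0.02],[0,0,0]],[1,[-0.35,-0.3,-0.02],[0,0,0]],[1,[-0.35,-0.3,-0.02],[0,0,0]],[1,[-0.35,-0.3,-0.02],[0,0,0]]]'
python3 -m crank '[[1,[0,0,0],[-0.022,-0.1,-0.052]],[1,[0,0,0],[-0.022,-0.1,-0.052]],[1,[0,0,0],[-0.022,-0.1,-0.052]],[1,[0,0,0],[-0.022,-0.1,-0.052]],[1,[0,0,0],[-0.022,-0.1,-0.052]]]'
python3 -m crank '[[1,[0,0,0],[-0.022,-0.1,-0.052]],[1,[0,0,0],[-0.022,-0.1,-0.052]],[1,[0,0,0],[-0.022,-0.1,-0.052]],[1,[0,0,0],[-0.022,-0.1,-0.052]],[1,[0,0,0],[-0.022,-0.1,-0.052]]]'
python3 - <<'E'
from h import *
print(manip.get_obs()["joint_pos"])
cv2.imwrite("pics/w1.png",cv2.rotate(manip.camera("wrist"),cv2.ROTATE_180))
E
```

```text
clock: 1.15
position: [0.4162, 0.2301, 0.2693]
ee_rot: [0.215, 0.977, 0.0, -0.0]
ft_force: [0.8, 0.2, 0.4]
grip_width: 0.999
clock: 1.65
position: [0.4158, 0.2319, 0.2695]
ee_rot: [0.11, 0.973, 0.0, 0.201]
ft_force: [0.3, -0.6, -0.5]
grip_width: 1.001
clock: 2.15
position: [0.4156, 0.2319, 0.2694]
ee_rot: [-0.0, 0.921, 0.0, 0.39]
ft_force: [0.7, -0.4, -0.5]
grip_width: 1.002
[-0.8394 -0.3561 -0.1736  2.3154  0.818   0.8791  0.1102]
```

View pics/w1.png

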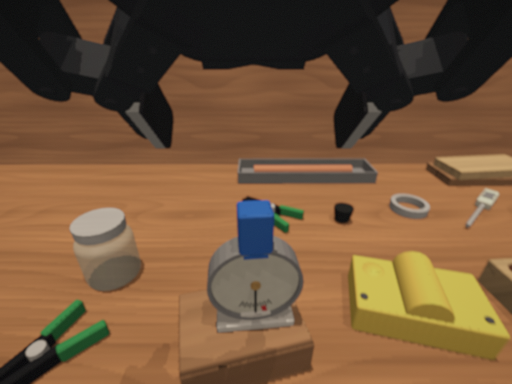

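Run:
```python
import cv2
i=cv2.imread("pics/w1.png")[195:335,195:315]
cv2.imwrite("pics/w1c.png",cv2.resize(i,None,fx=4.2,fy=4.2,interpolation=cv2.INTER_CUBIC))
```

```text
(no output)
```

View pics/w1c.png

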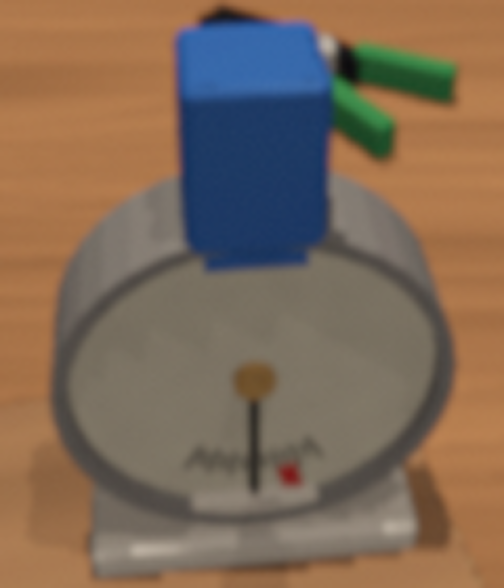

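```bash
cat >> h.py <<'E'
def gpose(p,z=.045): return R.from_euler('z',p[2]),np.array([p[0],p[1],z])
E
python3 - <<'E'
from h import *
from scipy.optimize import least_squares
c=cam("wrist")
def px(x,y): 
    u=195+(x+.5)/4.2-.5; v=195+(y+.5)/4.2-.5; return 511-u,383-v
F=[((183,98),(-.013,.015,.14)),((325,92),(-.013,-.015,.14)),((180,30),(.013,.015,.14)),((315,25),(.013,-.015,.14)),((95,573),(-.015,.04,0)),((416,540),(-.015,-.04,0))]
uv=np.array([px(*a) for a,_ in F]);P=np.array([b for _,b in F])
def res(p):
    r,t=gpose(p);return (proj(c,r.apply(P)+t)-uv).ravel()
s=least_squares(res,[.471,.228,0],loss='soft_l1');print(s.x,s.fun.reshape(-1,2))
r,t=gpose(s.x)
K,E=c;o=-E[:3,:3].T@E[:3,3]
for d in(0,-.006,-.010,-.012):
  out=[]
  for q in((254,381),(253,492),(290,475)):
    ray=E[:3,:3].T@np.linalg.solve(K,[*px(*q),1])
    ol=r.inv().apply(o-t);rl=r.inv().apply(ray);h=ol+rl*(d-ol[0])/rl[0]; out.append(h[1:])
  hub,tip,mk=out
  print(d,hub,tip,mk,"rad",np.hypot(*(mk-hub)),"tip",np.hypot(*(tip-hub)),"ang",np.arctan2(-(mk-hub)[0],-(mk-hub)[1]),np.arctan2(-(tip-hub)[0],-(tip-hub)[1]))
E
```

```text
[0.4706 0.2311 0.1142] [[ 0.5194  0.9712]
 [-3.7485  1.8074]
 [ 1.633   1.6028]
 [-0.6446  2.2472]
 [ 0.9329 -4.6232]
 [-0.4836 -4.5433]]
0 [-0.0007  0.0497] [-0.0007  0.0109] [-0.01    0.0159] rad 0.035055480703144716 tip 0.03884567831216175 ang 0.2666555875913143 -2.467782587810192e-05
-0.006 [0.     0.0563] [0.     0.0187] [-0.0089  0.0236] rad 0.03393834849078299 tip 0.037607761795739096 ang 0.266655587591314 -2.4677825878077824e-05
-0.01 [0.0005 0.0608] [0.0005 0.024 ] [-0.0082  0.0287] rad 0.0331935936825418 tip 0.036782484118124036 ang 0.26665558759131447 -2.4677825878123706e-05
-0.012 [0.0008 0.063 ] [0.0008 0.0266] [-0.0079  0.0313] rad 0.03282121627842124 tip 0.0363698452793165 ang 0.26665558759131425 -2.4677825878052047e-05
```

```bash
python3 -m crank '[[1,[0.29,0,0.11],[0,0,0]],[1,[0.29,0,0.11],[0,0,0]],[1,[0,0,0],[0,0,0]],[1,[0,0,0],[0,0,0]],[1,[0,0,0],[0,0,0]]]'
python3 - <<'E'
from h import *
i=cv2.rotate(manip.camera("wrist"),cv2.ROTATE_180)
cv2.imwrite("pics/w2.png",i)
cv2.imwrite("pics/w2c.png",cv2.resize(i[150:300,190:320],None,fx=4,fy=4,interpolation=cv2.INTER_CUBIC))
cv2.imwrite("pics/w2d.png",cv2.resize(i[215:275,220:300],None,fx=10,fy=10,interpolation=cv2.INTER_CUBIC))
E
```

```text
clock: 2.7
position: [0.3968, 0.2322, 0.2252]
ee_rot: [0.002, 0.921, 0.0, 0.389]
ft_force: [-0.6, -1.1, 1.2]
grip_width: 0.999
```

View pics/w2.png

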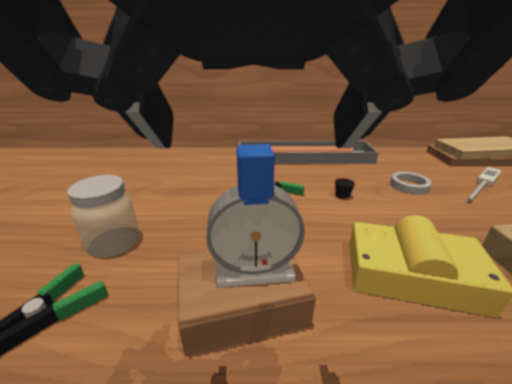

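View pics/w2c.png

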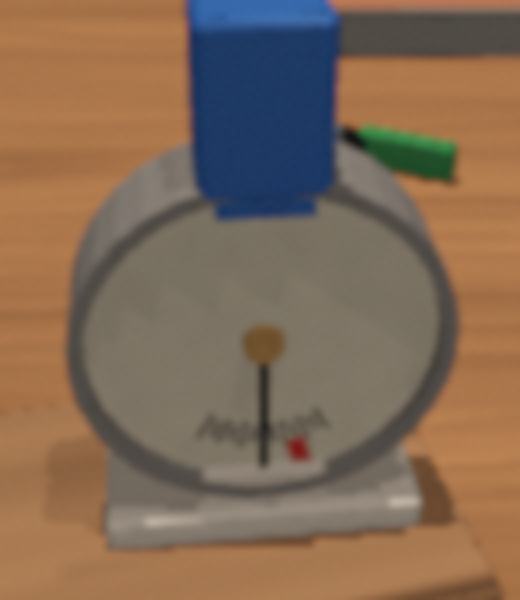

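View pics/w2d.png

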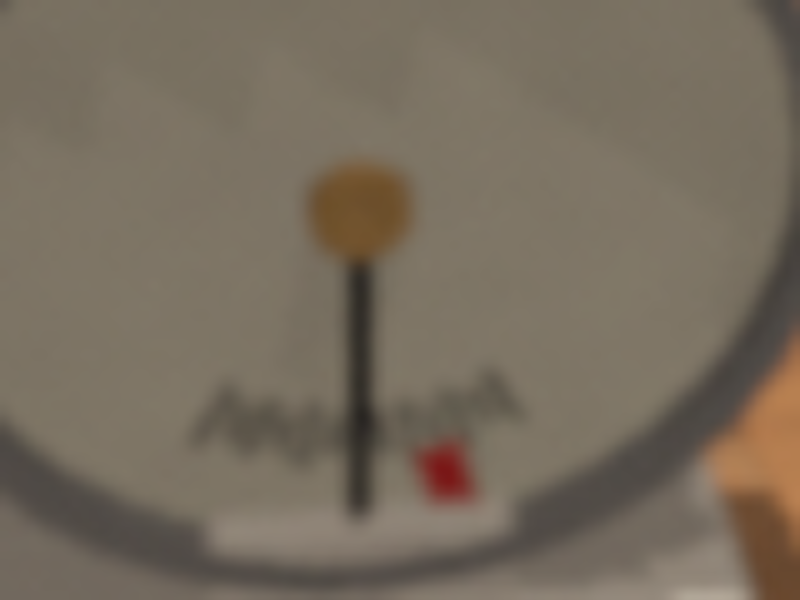

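Run:
```python
from h import *
from scipy.optimize import least_squares
c=cam("wrist")
def px(x,y,f=4,a=190,b=150): 
    u=a+(x+.5)/f-.5; v=b+(y+.5)/f-.5; return 511-u,383-v
F=[((192,27),(-.013,.015,.14)),((336,24),(-.013,-.015,.14)),((108,548),(-.015,.04,0)),((421,514),(-.015,-.04,0)),((108,512),(-.015,.04,.01)),((421,482),(-.015,-.04,.01))]
uv=np.array([px(*a) for a,_ in F]);P=np.array([b for _,b in F])
def res(p):
    r,t=gpose(p,p[3]);return (proj(c,r.apply(P)+t)-uv).ravel()
s=least_squares(res,[.471,.228,0,.045],loss='soft_l1');print(s.x,s.fun.reshape(-1,2))
r,t=gpose(s.x,s.x[3])
K,E=c;o=-E[:3,:3].T@E[:3,3]
def loc(q,d):
    ray=E[:3,:3].T@np.linalg.solve(K,[*px(*q,10,220,215),1])
    ol=r.inv().apply(o-t);rl=r.inv().apply(ray);return (ol+rl*(d-ol[0])/rl[0])[1:]
for d in(0,-.004,-.008,-.012):
  hub,tip,mk=[loc(q,d) for q in((360,210),(358,517),(445,471))]
  m2=mk-np.array([0,.058])
  print(d,hub,tip,mk,"rad",np.hypot(*(mk-hub)),"tip",np.hypot(*(tip-hub)),"ang",np.arctan2(-(mk-hub)[0],-(mk-hub)[1]),np.arctan2(-(tip-hub)[0],-(tip-hub)[1]),np.hypot(*m2),np.arctan2(-m2[0],-m2[1]))
# ellipse overlay
```

```text
[0.4809 0.2327 0.1248 0.0409] [[ 0.0807 -0.1226]
 [-0.7521  0.9193]
 [-0.8812  0.9477]
 [ 1.7264  0.0582]
 [-0.2409 -1.054 ]
 [ 1.0686 -1.033 ]]
0 [-0.0015  0.0489] [-0.0014  0.0073] [-0.0109  0.0127] rad 0.03738489791822512 tip 0.04168127832896776 ang 0.2524078611901367 -0.002873174941278188 0.04655354495262312 0.23572440398889552
-0.004 [-0.001   0.0521] [-0.0009  0.0112] [-0.0101  0.0166] rad 0.03669251356668878 tip 0.04090932316862111 ang 0.25240786119013664 -0.0028731749412780777 0.04265898362776082 0.24019169970199253
-0.008 [-0.0004  0.0553] [-0.0003  0.0151] [-0.0094  0.0204] rad 0.03600012921515241 tip 0.04013736800827437 ang 0.25240786119013675 -0.0028731749412781427 0.03876544468420196 0.24555649712285563
-0.012 [0.0001 0.0584] [0.0002 0.0191] [-0.0087  0.0242] rad 0.03530774486361604 tip 0.039365412847927626 ang 0.25240786119013664 -0.002873174941278034 0.03487327056481752 0.25211904048467176
```

```bash
python3 -m crank '[[1,[0,0,-0.4],[0,0,0]],[1,[0,0,-0.4],[0,0,0]],[1,[0,0,0],[0,0,0]],[1,[0,0,0],[0,0,0]],[1,[0,0,0],[0,0,0]]]'
python3 - <<'E'
from h import *
a=.12;c,s=np.cos(a),np.sin(a)
Rm=np.array([[-s,c,0],[c,s,0],[0,0,-1]]).T
plan([.472,.230,.27],Rm,15)
E
```

```text
clock: 3.25
position: [0.3507, 0.2315, 0.2681]
ee_rot: [0.001, 0.922, -0.0, 0.388]
ft_force: [0.5, -0.6, -0.1]
grip_width: 0.999
shift/row [-0.0717 -0.0009  0.0712] after-turn axes [-0.0133  0.1002 -0.0016] turn/row [0.0489 0.0552 0.1158]
```

```bash
for i in 1 2 3; do python3 -m crank '[[1,[0,0,0],[0.049,0.055,0.116]],[1,[0,0,0],[0.049,0.055,0.116]],[1,[0,0,0],[0.049,0.055,0.116]],[1,[0,0,0],[0.049,0.055,0.116]],[1,[0,0,0],[0.049,0.055,0.116]]]'; done
python3 - <<'E'
from h import *
a=.12;c,s=np.cos(a),np.sin(a)
Rm=np.array([[-s,c,0],[c,s,0],[0,0,-1]]).T
plan([.472,.230,.27],Rm,5)
print(manip.get_obs()["joint_pos"])
E
```

```text
clock: 3.75
position: [0.3507, 0.2314, 0.2675]
ee_rot: [0.247, 0.929, -0.001, 0.275]
ft_force: [0.1, -0.0, -0.0]
grip_width: 1.001
clock: 4.25
position: [0.3508, 0.2313, 0.2675]
ee_rot: [0.474, 0.869, -0.001, 0.142]
ft_force: [-0.2, 0.2, 0.2]
grip_width: 1.004
clock: 4.75
position: [0.3509, 0.2312, 0.2674]
ee_rot: [0.666, 0.746, -0.001, -0.0]
ft_force: [-0.3, -0.6, 0.2]
grip_width: 0.999
shift/row [-0.037   0.3004 -0.0069] after-turn axes [-0.0391  0.3002 -0.0064] turn/row [-0.0005  0.0003 -0.0018]
[-0.6621 -0.128  -0.0268  1.935  -0.0035  1.3369 -0.5748]
```

```bash
python3 -m crank '[[1,[-0.037,0.3,-0.01],[0,0,0]],[1,[-0.037,0.3,-0.01],[0,0,0]],[1,[-0.037,0.3,-0.01],[0,0,0]],[1,[-0.037,0.3,-0.01],[0,0,0]],[1,[-0.037,0.3,-0.01],[0,0,0]]]'
python3 - <<'E'
from h import *
print(manip.get_obs()["position"])
c=cam("wrist");print(proj(c,[[.472,.23,.185],[.472,.23,.1]]))
i=manip.camera("wrist");cv2.imwrite("pics/w3.png",i)
E
```

```text
clock: 5.25
position: [0.4727, 0.2302, 0.2712]
ee_rot: [0.665, 0.747, -0.001, 0.001]
ft_force: [-0.6, -0.3, -0.0]
grip_width: 1.002
[0.4727 0.2302 0.2712]
[[256.2327 206.4241]
 [256.6607 181.8085]]
```

View pics/w3.png

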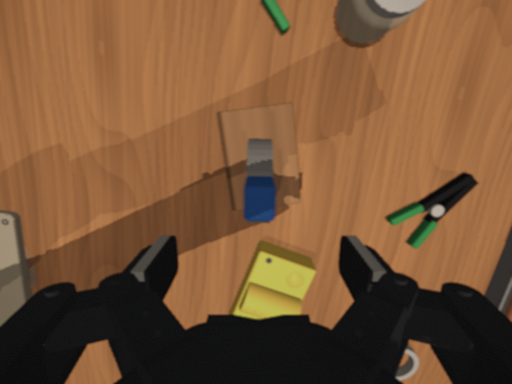

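Run:
```python
import cv2
i=cv2.imread("pics/w3.png")[95:235,200:320]
cv2.imwrite("pics/w3c.png",cv2.resize(i,None,fx=4.2,fy=4.2,interpolation=cv2.INTER_CUBIC))
```

```text
(no output)
```

View pics/w3c.png

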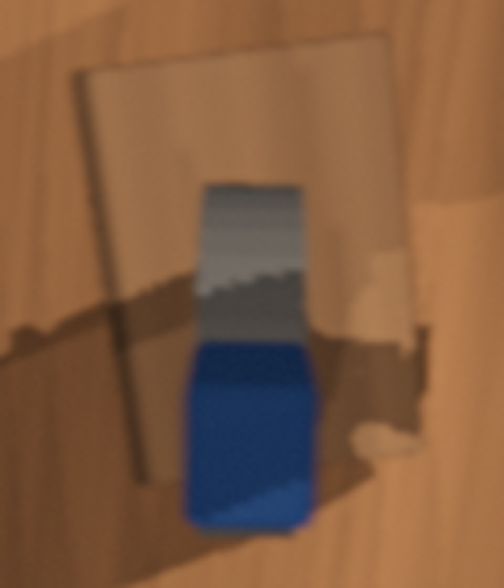

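```bash
python3 -m crank '[[1,[0.02,0.03,0],[0,0,0]],[1,[0,0,0.3],[0,0,0]],[1,[0,0,0.3],[0,0,0]],[1,[0,0,0.3],[0,0,0]],[1,[0,0,0.3],[0,0,0]]]'
python3 -m crank '[[1,[0,0,0.01],[0,0,0]],[-1,[0,0,0],[0,0,0]],[-1,[0,0,0],[0,0,0]],[-1,[0,0,0],[0,0,0]],[-1,[0,0,0],[0,0,0]]]' 60
python3 -m crank '[[-1,[0,0,0],[0,0,0]],[-1,[0,0,0],[0,0,0]],[-1,[0,0,0],[0,0,0]],[-1,[0,0,0],[0,0,0]],[-1,[0,0,0],[0,0,0]]]' 60
python3 - <<'E'
from h import *
i=manip.camera("wrist");cv2.imwrite("pics/w4.png",i)
i=manip.camera("side");cv2.imwrite("pics/s4.png",cv2.resize(i[110:230,110:230],None,fx=4,fy=4))
E
```

```text
clock: 5.8
position: [0.4729, 0.2327, 0.175]
ee_rot: [0.664, 0.748, -0.001, 0.001]
ft_force: [0.5, -0.2, 0.1]
grip_width: 0.999
clock: 6.3
position: [0.4738, 0.2332, 0.1767]
ee_rot: [0.664, 0.748, 0.001, 0.001]
ft_force: [0.5, 0.2, -0.1]
grip_width: 0.333
clock: 6.8
position: [0.4739, 0.2333, 0.1768]
ee_rot: [0.664, 0.748, 0.001, 0.001]
ft_force: [-1.2, -0.1, 5.9]
grip_width: 0.291
```

View pics/w4.png

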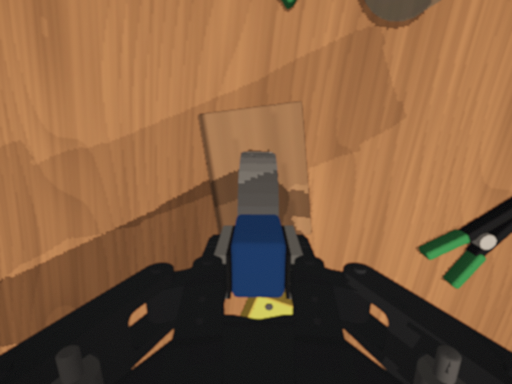

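View pics/s4.png

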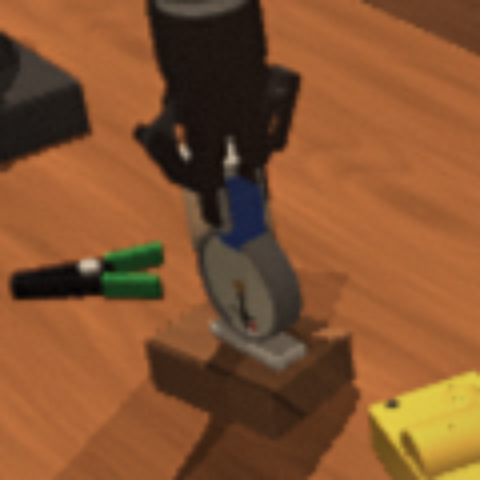

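```bash
python3 -m crank '[[-1,[0,0,-0.1],[0,0,0]],[-1,[0,0,-0.2],[0,0,0]],[-1,[0,0,-0.3],[0,0,0]],[-1,[0,0,-0.3],[0,0,0]],[-1,[0,0,-0.1],[0,0,0]]]' 80
python3 - <<'E'
from h import *
t=cam("top");
# stud refine: manual fit overlay
im=cv2.imread("pics/top0.png");f=6;off=np.array([275,185]);big=cv2.resize(im[185:235,275:350],None,fx=f,fy=f,interpolation=cv2.INTER_CUBIC)
drawbox(big,t,box(.5215,-.1685,.035,.09,.15,0,.042),(0,255,0),f,off)
drawbox(big,t,box(.5215,-.1685,.035,.084,.0,.042,.066),(255,0,255),f,off)
im=cv2.imread("pics/side0.png");f=6;off=np.array([240,225]);big2=cv2.resize(im[225:290,240:320],None,fx=f,fy=f,interpolation=cv2.INTER_CUBIC)
s=cam("side")
drawbox(big2,s,box(.5215,-.1685,.035,.09,.15,0,.042),(0,255,0),f,off)
drawbox(big2,s,box(.5215,-.1685,.035,.084,.0,.042,.066),(255,0,255),f,off)
cv2.imwrite("pics/ov.png",np.vstack([big[:, :450],np.zeros((0,450,3),np.uint8)]));cv2.imwrite("pics/ov2.png",big2)
a=.035;c,s=np.cos(a),np.sin(a)
Rm=np.array([[-s,c,0],[c,s,0],[0,0,-1]]).T
plan([.5215,-.168,.257],Rm,15)
i=manip.camera("side");cv2.imwrite("pics/s5.png",i)
E
```

```text
clock: 7.4
position: [0.474, 0.2334, 0.2581]
ee_rot: [0.664, 0.748, 0.001, 0.001]
ft_force: [0.6, -0.6, -3.3]
grip_width: 0.291
shift/row [-0.3368 -0.0001  0.0011] after-turn axes [-0.3357  0.0279  0.001 ] turn/row [0.0003 0.     0.0071]
```

View pics/ov.png

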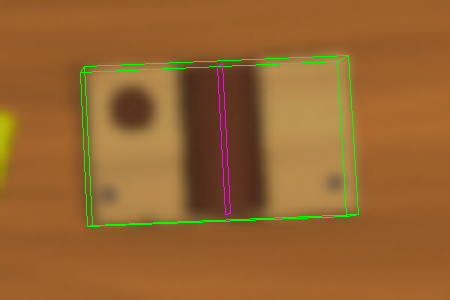

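View pics/ov2.png

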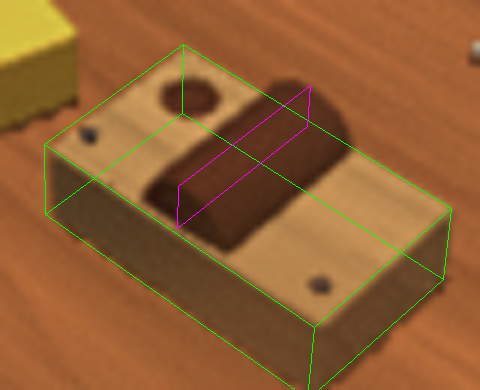

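View pics/s5.png

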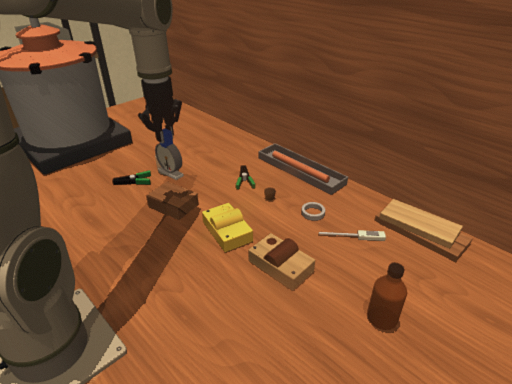

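```bash
for i in 1 2 3; do python3 -m crank '[[-1,[-0.336,0.014,0],[0,0,0.007]],[-1,[-0.336,0.014,0],[0,0,0.007]],[-1,[-0.336,0.014,0],[0,0,0.007]],[-1,[-0.336,0.014,0],[0,0,0.007]],[-1,[-0.336,0.014,0],[0,0,0.007]]]'; done
python3 -m crank '[[-1,[0,0,0],[0,0,0]],[-1,[0,0,0],[0,0,0]],[-1,[0,0,0],[0,0,0]],[-1,[0,0,0],[0,0,0]],[-1,[0,0,0],[0,0,0]]]'
python3 - <<'E'
from h import *
a=.035;c,s=np.cos(a),np.sin(a)
Rm=np.array([[-s,c,0],[c,s,0],[0,0,-1]]).T
plan([.5215,-.168,.258],Rm,1)
print(manip.get_obs()["joint_pos"])
i=manip.camera("side");cv2.imwrite("pics/s6.png",cv2.resize(i[110:310,190:350],None,fx=3,fy=3,interpolation=cv2.INTER_CUBIC))
i=manip.camera("wrist");cv2.imwrite("pics/w6.png",i)
E
```

```text
clock: 7.95
position: [0.4928, 0.0988, 0.2546]
ee_rot: [0.674, 0.738, -0.001, 0.001]
ft_force: [0.3, 0.8, -3.8]
grip_width: 0.29
clock: 8.45
position: [0.509, -0.0345, 0.2549]
ee_rot: [0.684, 0.729, -0.001, 0.0]
ft_force: [-0.1, 0.0, -3.5]
grip_width: 0.296
clock: 8.95
position: [0.5217, -0.1683, 0.255]
ee_rot: [0.694, 0.72, -0.001, 0.0]
ft_force: [-0.1, -0.1, -3.1]
grip_width: 0.291
clock: 9.45
position: [0.5223, -0.1666, 0.2563]
ee_rot: [0.694, 0.72, -0.0, 0.001]
ft_force: [0.3, 0.9, -3.6]
grip_width: 0.295
shift/row [-0.0177 -0.0108 -0.0209] after-turn axes [-0.0177 -0.0108 -0.0209] turn/row [0.0013 0.0016 0.0027]
[-0.1534  0.1587  0.4243  1.685  -0.0664  1.311   0.3203]
```

View pics/s6.png

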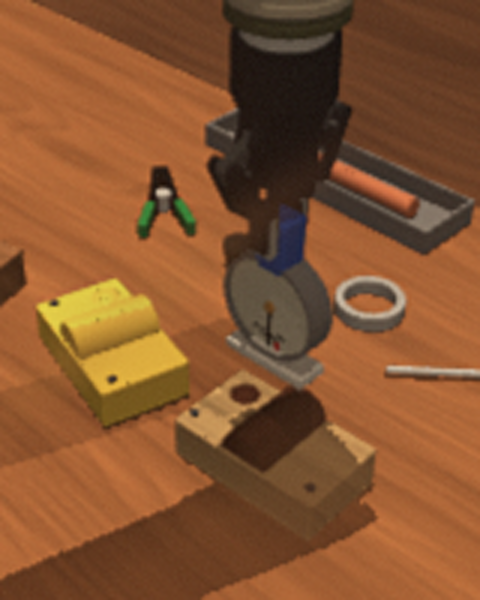

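View pics/w6.png

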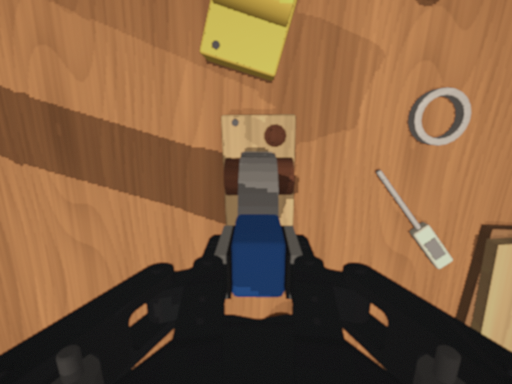

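Run:
```python
from h import *
f=4;off=np.array([245,180]);im=cv2.imread("pics/s6.png")
i=manip.camera("side");big=cv2.resize(i[180:300,245:345],None,fx=f,fy=f,interpolation=cv2.INTER_CUBIC)
s=cam("side")
drawbox(big,s,box(.5222,-.1675,.035,.03,.08,.1245,.1345),(0,255,0),f,off)
drawbox(big,s,box(.5215,-.1685,.035,.09,.15,0,.042),(0,255,0),f,off)
cv2.imwrite("pics/ov6.png",big)
```

```text
(no output)
```

View pics/ov6.png

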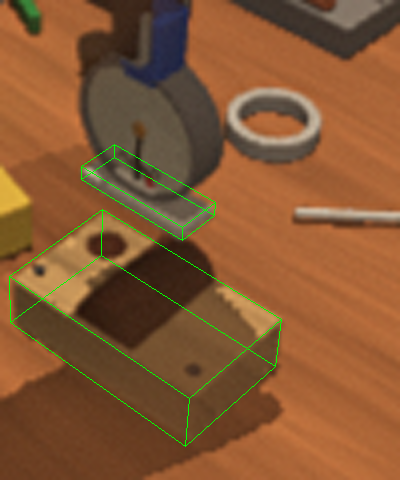

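```bash
python3 -m crank '[[-1,[0,0,0.2],[0,0,0]],[-1,[0,0,0.2],[0,0,0]],[-1,[0,0,0.2],[0,0,0]],[-1,[0,0,0.04],[0,0,0]],[-1,[0,0,0],[0,0,0]]]'
python3 -m crank '[[-1,[0,0,0.012],[0,0,0]],[-1,[0,0,0.012],[0,0,0]],[-1,[0,0,0.012],[0,0,0]],[-1,[0,0,0],[0,0,0]],[-1,[0,0,0],[0,0,0]]]'
```

```text
clock: 10.1
position: [0.5222, -0.1673, 0.2052]
ee_rot: [0.694, 0.72, -0.0, 0.001]
ft_force: [-0.2, -0.1, -4.0]
grip_width: 0.291
clock: 10.6
position: [0.5224, -0.1674, 0.2025]
ee_rot: [0.694, 0.72, -0.0, 0.001]
ft_force: [-0.4, -0.2, -3.3]
grip_width: 0.288
```

```bash
python3 -m crank '[[-1,[0,0,0.012],[0,0,0]],[-1,[0,0,0.012],[0,0,0]],[-1,[0,0,0],[0,0,0]],[-1,[0,0,0],[0,0,0]],[-1,[0,0,0],[0,0,0]]]'
python3 -m crank '[[-1,[0,0,0.012],[0,0,0]],[-1,[0,0,0],[0,0,0]],[-1,[0,0,0],[0,0,0]],[-1,[0,0,0],[0,0,0]],[-1,[0,0,0],[0,0,0]]]'
```

```text
clock: 11.1
position: [0.5223, -0.1674, 0.2005]
ee_rot: [0.694, 0.72, -0.0, 0.001]
ft_force: [0.1, -0.7, -3.1]
grip_width: 0.291
clock: 11.6
position: [0.5223, -0.1674, 0.1995]
ee_rot: [0.694, 0.72, -0.0, 0.001]
ft_force: [-0.3, -0.1, -3.6]
grip_width: 0.291
```

```bash
python3 -m crank '[[-1,[0,0,0.012],[0,0,0]],[-1,[0,0,0],[0,0,0]],[-1,[0,0,0],[0,0,0]],[-1,[0,0,0],[0,0,0]],[-1,[0,0,0],[0,0,0]]]'
python3 -m crank '[[-1,[0,0,0.006],[0,0,0]],[-1,[0,0,0],[0,0,0]],[-1,[0,0,0],[0,0,0]],[-1,[0,0,0],[0,0,0]],[-1,[0,0,0],[0,0,0]]]'
```

```text
clock: 12.1
position: [0.5224, -0.1674, 0.1986]
ee_rot: [0.694, 0.72, -0.0, 0.001]
ft_force: [-0.1, 0.3, -4.7]
grip_width: 0.29
clock: 12.6
position: [0.5223, -0.1674, 0.1981]
ee_rot: [0.694, 0.72, -0.0, 0.001]
ft_force: [-0.3, -0.1, -3.2]
grip_width: 0.294
```

```bash
python3 -m crank '[[-1,[0,0,0.009],[0,0,0]],[-1,[0,0,0],[0,0,0]],[-1,[0,0,0],[0,0,0]],[-1,[0,0,0],[0,0,0]],[-1,[0,0,0],[0,0,0]]]'
python3 -m crank '[[-1,[0,0,0.009],[0,0,0]],[-1,[0,0,0],[0,0,0]],[-1,[0,0,0],[0,0,0]],[-1,[0,0,0],[0,0,0]],[-1,[0,0,0],[0,0,0]]]'
```

```text
clock: 13.1
position: [0.5225, -0.1675, 0.1978]
ee_rot: [0.694, 0.72, 0.0, 0.001]
ft_force: [-2.6, 0.3, 6.9]
grip_width: 0.292
clock: 13.6
position: [0.5226, -0.1676, 0.1977]
ee_rot: [0.694, 0.72, 0.0, 0.001]
ft_force: [-4.3, 0.3, 10.9]
grip_width: 0.292
```

```bash
python3 -m crank '[[-1,[-0.041,0,-0.001],[0,0.032,0]],[-1,[-0.041,0,-0.001],[0,0.032,0]],[-1,[-0.041,0,-0.001],[0,0.032,0]],[-1,[-0.041,0,-0.001],[0,0.032,0]],[-1,[-0.041,0,-0.001],[0,0.032,0]]]'
```

```text
clock: 14.1
position: [0.5231, -0.1843, 0.1972]
ee_rot: [0.693, 0.718, 0.044, -0.044]
ft_force: [-3.3, -0.2, 9.3]
grip_width: 0.289
```

Run:
```python
from h import *
o=manip.get_obs();Rm=R.from_quat(o["ee_rot"]).as_matrix();print(o["position"]+Rm[:,2]*.1318,np.arctan2(-Rm[1,2]*-1,-Rm[2,2]),Rm[:,2],o["ft_force"])
i=manip.camera("side");cv2.imwrite("pics/s7.png",cv2.resize(i[180:300,245:345],None,fx=5,fy=5,interpolation=cv2.INTER_CUBIC))
```

```text
[ 0.5229 -0.1679  0.0664] 0.12485333124591633 [-0.0022  0.1245 -0.9922] [-3.2872 -0.1709  9.2808]
```

View pics/s7.png

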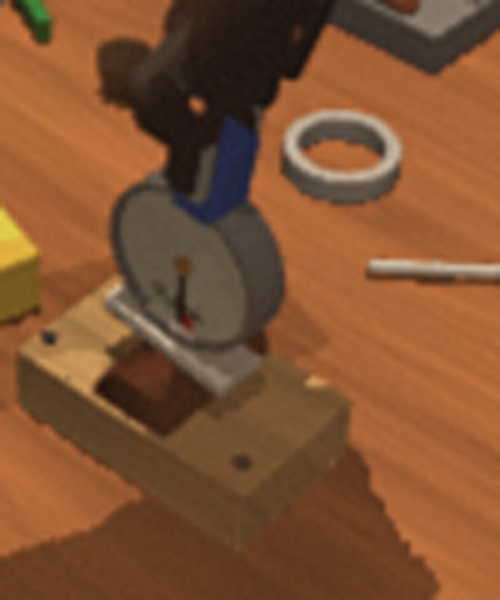

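Half way through the rock: the base sits on the rib, the pointer is at about (183,300) and the red mark is close by at (186,322). I'll carry on with the second half.

```bash
python3 -m crank '[[-1,[-0.041,0,-0.0015],[0,0.032,0]],[-1,[-0.041,0,-0.0015],[0,0.032,0]],[-1,[-0.041,0,-0.0015],[0,0.032,0]],[-1,[-0.041,0,-0.0015],[0,0.032,0]],[-1,[-0.041,0,-0.0015],[0,0.032,0]]]'
for i in 1 2 3; do python3 -m crank '[[-1,[0,0,0],[0,0,0]],[-1,[0,0,0],[0,0,0]],[-1,[0,0,0],[0,0,0]],[-1,[0,0,0],[0,0,0]],[-1,[0,0,0],[0,0,0]]]'; done
python3 - <<'E'
from h import *
o=manip.get_obs();Rm=R.from_quat(o["ee_rot"]).as_matrix();print(o["position"]+Rm[:,2]*.1318,np.arctan2(Rm[1,2],-Rm[2,2]),Rm[:,2],o["ft_force"])
i=manip.camera("side");cv2.imwrite("pics/s8f.png",i);cv2.imwrite("pics/s8.png",cv2.resize(i[180:300,245:345],None,fx=5,fy=5,interpolation=cv2.INTER_CUBIC))
cv2.imwrite("pics/s8z.png",cv2.resize(i[210:260,260:310],None,fx=12,fy=12,interpolation=cv2.INTER_CUBIC))
E
```

```text
clock: 14.65
position: [0.5237, -0.2009, 0.1949]
ee_rot: [0.689, 0.714, 0.087, -0.089]
ft_force: [-3.1, -1.8, 9.2]
grip_width: 0.293
clock: 15.15
position: [0.5237, -0.201, 0.1949]
ee_rot: [0.689, 0.714, 0.087, -0.088]
ft_force: [-2.8, -2.3, 7.5]
grip_width: 0.286
clock: 15.65
position: [0.5237, -0.201, 0.1949]
ee_rot: [0.689, 0.714, 0.087, -0.088]
ft_force: [-2.4, -2.5, 7.9]
grip_width: 0.291
clock: 16.15
position: [0.5237, -0.201, 0.1949]
ee_rot: [0.689, 0.714, 0.087, -0.088]
ft_force: [-2.3, -2.1, 8.9]
grip_width: 0.294
[ 0.5229 -0.1686  0.0671] 0.24845226664530162 [-0.0063  0.2459 -0.9693] [-2.2797 -2.0871  8.9013]
```

View pics/s8.png

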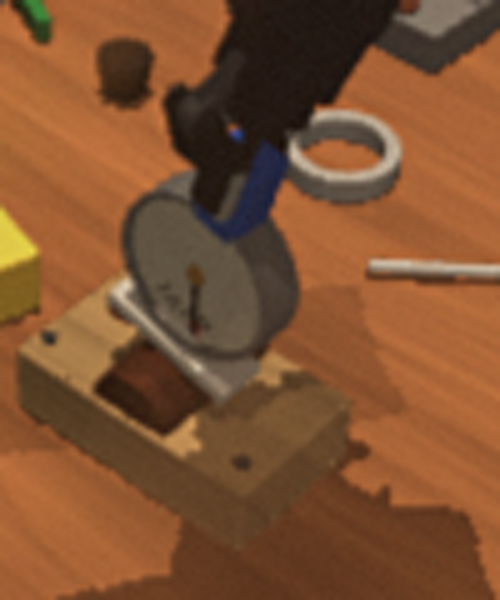

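View pics/s8z.png

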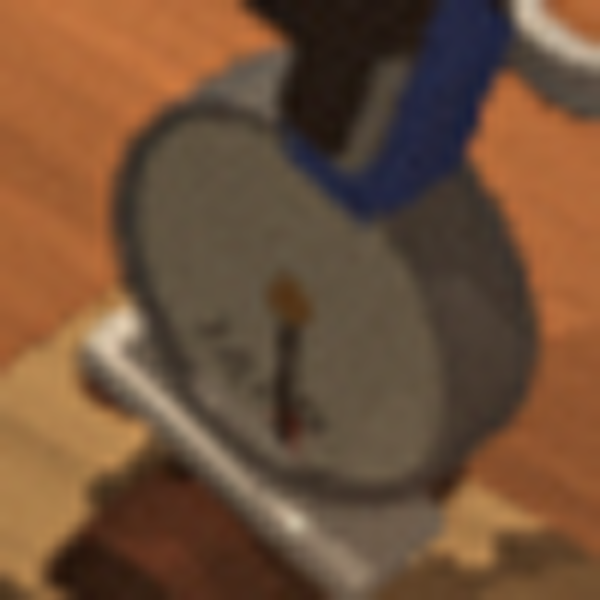

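The pointer now overlaps the red mark. I'll measure how well by comparing the red pixels with the predicted positions of the tip for candidate angles.

Run:
```python
from h import *
s=cam("side");i=cv2.imread("pics/s8f.png").astype(int)
o=manip.get_obs();Q=R.from_quat(o["ee_rot"]);M=Q.as_matrix()
base=o["position"]+M[:,2]*.1318
gx,gz=M[:,1],-M[:,2];gy=np.cross(gz,gx)
for d in(-.012,-.006):
    hub=base+.058*gz+d*gx
    print("d",d,"hub",proj(s,hub))
    g=np.array([0,0,-1.]);p=g-g@gx*gx;p/=np.linalg.norm(p)
    print(" plumb tip",proj(s,hub+.038*p))
    for m in(.2,.22,.25,.28,.3): print("  mark",m,proj(s,hub+.038*(-np.sin(m)*gy-np.cos(m)*gz)))
red=(i[...,2]-i[...,1]);sub=i[235:252,278:292]
print("R-G");print(red[238:250,278:291]);print("gray");print(i[232:250,278:291].sum(2)//3)
```

```text
d -0.012 hub [[282.9864 234.4041]]
 plumb tip [[282.4418 246.1293]]
  mark 0.2 [[281.8681 245.7563]]
  mark 0.22 [[282.1044 245.9133]]
  mark 0.25 [[282.4597 246.1405]]
  mark 0.28 [[282.8161 246.3577]]
  mark 0.3 [[283.054  246.4969]]
d -0.006 hub [[284.617 233.191]]
 plumb tip [[284.0365 244.9008]]
  mark 0.2 [[283.4631 244.5306]]
  mark 0.22 [[283.6992 244.6864]]
  mark 0.25 [[284.0544 244.9119]]
  mark 0.28 [[284.4105 245.1274]]
  mark 0.3 [[284.6483 245.2655]]
R-G
[[12 11 13 14 14 10 11 11 14 14 15 14 12]
 [11 13 13 13 13 11 13 11 13 14 14 13 14]
 [12 11 11 12 13 12 11 12 13 14 13 14 14]
 [13 12 11 12 12 11 12 13 13 15 15 12 13]
 [14 12 13 12 12 11 11 13 14 14 14 13 14]
 [16 15 14 11 12 12 12 13 14 13 14 14 15]
 [14 13 15 16 21 18 22 12 11 13 15 13 15]
 [13 16 15 14 16 17 32 18 12 12 14 15 16]
 [13 11 14 14 14 15 30 19 16 14 13 14 16]
 [16 12 12 12 13 16 27 18 15 14 13 16 15]
 [19 16 14 13 13 13 17 16 13 13 15 16 14]
 [17 18 17 15 12 12 12 13 12 14 15 14 16]]
gray
[[ 84  83  82  80  80  72  78  83  81  84  82  82  83]
 [ 82  82  82  82  71  61  65  78  82  81  81  82  82]
 [ 83 
[... 174 characters left out ...]
81  80  50  45  73  83  83  83  83  81]
 [ 75  81  82  83  80  42  44  76  81  84  83  80  81]
 [ 66  64  67  81  82  50  51  77  86  82  83  82  81]
 [ 74  64  63  78  83  48  56  79  81  82  84  80  82]
 [ 84  67  74  80  71  38  54  78  84  83  84  82  83]
 [ 91  80  79  64  60  33  56  77  84  84  82  83  81]
 [ 97  90  83  77  66  35  46  58  78  82  83  84  82]
 [ 84  92  92  86  74  35  42  60  66  81  83  84  82]
 [ 64  83  91  93  73  36  41  58  58  75  83  84  87]
 [ 70  64  78  90  92  50  58  76  77  83  83  84  86]
 [110  73  59  75  89  85  77  83  86  80  82  86  86]
 [141 111  73  60  67  81  79  77  83  83  84  88  89]
 [114 138 110  84  66  59  57  56  56  64  76  83  88]]
```

Run:
```python
from h import *
s=cam("side");i=cv2.imread("pics/s8f.png")
o=manip.get_obs();M=R.from_quat(o["ee_rot"]).as_matrix()
base=o["position"]+M[:,2]*.1318
big=cv2.resize(i[205:265,255:315],None,fx=10,fy=10,interpolation=cv2.INTER_CUBIC)
gx,gz=M[:,1],-M[:,2];gy=np.cross(gz,gx)
def line(P,col):
    p=(proj(s,np.array(P))-[255,205])*10+4.5
    cv2.polylines(big,[p.round().astype(np.int32)],False,col,1)
t=np.linspace(0,2*np.pi,60)
line([base+.058*gz-.012*gx+.044*(np.cos(a)*gy+np.sin(a)*gz) for a in t],(0,255,0))
for z in(0,.01): line([base-.015*gx+.04*gy+z*gz,base-.015*gx-.04*gy+z*gz],(255,255,0))
cv2.imwrite("pics/ov8.png",big)
```

```text
(no output)
```

View pics/ov8.png

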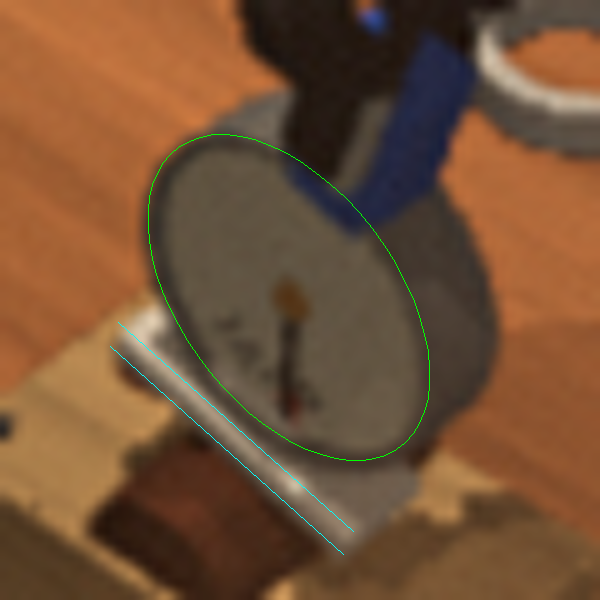

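```bash
python3 -c "
from workcell import manip
o=manip.get_obs();print(o['clock'],o['ft_force'],o['grip_width']);print(manip.hand_in())"
```

```text
16.2 [-1.97585997 -2.68290965  8.38111036] 0.29145213730859376
the job is handed in; nothing more can be done
None
```

I lifted the gauge by its blue lug and stood it level on the dark rib of the pale stud block. Then I rocked it sideways to about 0.25 rad and handed it in at 16.2 s, still gripped at 80 N. No verdict is reported, so success rests on my own checks.

Last checks before hand-in:

| Check | Reading | Allowed |
|---|---|---|
| Tilt, from the tool pose | 0.248 rad | red mark measured at about 0.25 (estimates 0.247 to 0.267) |
| Base middle relative to the rib crest middle | about 1 mm along, under 1 mm across, 1 mm up | 35, 16 and 12 mm |
| Force on the rib | about 12 N, steady | 0.4 to 25 N |

- **Gauge position:** in the side picture the dial outline and base edges lie where the tool pose predicts, so I saw no sign of slip in the grip.
- **Pointer on the mark:** the pointer covers the red mark in the side picture, with slightly more red showing on its right. I put that down to parallax. It could mean an error of up to about 0.02 rad, against a tolerance of about 0.066.
- **Unresolved fit:** my first fit of the gauge in the wrist camera picture left residuals of up to 4.6 pixels. I refined it with a second, closer view.
- **Other objects:** I didn't measure the offcut or the other objects afterwards. I saw no sign that any had moved.

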